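# Bush the alignment jig and hold its guide rod in both bores

## Task

The alignment jig with the blue stripes takes the blue set. Put the loose blue bushing fully down into the jig's upper hole, flange on top, and let go of it; then take the blue rod from the rack by its knob and thread it from above through that bushing and on through the bore of the lower shelf. Finish still holding the rod, upright and steady, with its tip out below the lower shelf and its collar clear above the bushing, and leave the orange set and the other loose things where they are.

Things in the scene. Friction and masses are not known exactly. Their poses are not given: they have to be found in the camera images.
- jig: C-shaped aluminium jig fixed on the 7.6 mm glass cover of the bench, open in front and at the sides: base 104 x 90 x 8 mm, 12 mm back wall on its +x side, two level shelves 84 (x) x 80 (y) mm with blue front stripes, bored on one vertical axis. Lower shelf 40 to 56 mm above its underside, upper shelf 88 to 100 mm, nothing above. Origin on the bore axis at its underside, z up, open front at -x
- jig_upper_hole (a point): centre of the mouth of the upper shelf's through hole, 28.5 mm bore, 12 mm deep, flush with the shelf's upper face (100 mm above the jig's underside); count its edge as square; takes the 26 mm body of a bushing. Left of the jig (y over 0.1 m, x over 0.5 m) stands the room's test machine, 270 mm high: keep the arm clear of it when swinging over from the left
- jig_lower_hole (a point): centre of the mouth of the lower shelf's through bore, 15 mm, 16 mm deep, flush with that shelf's upper face (56 mm above the jig's underside); count its edge as square; below it 32 mm of free space down to the base
- bushing_blue: loose flanged bushing upright on the bare bench (z = 0) before the glass cover, 80 g: steel body 26 mm across, 14 mm high; on top of it a blue flange 40 mm across, 16 mm high (30 mm in all); 15 mm bore right through. Origin at the centre of its underside, z up along the bore. Seated in the jig its underside is 14 mm below the upper face of the upper shelf
- bushing_blue_top (a point): centre of the blue bushing's top face, 30 mm above its underside
- bushing_orange: the same bushing with an orange flange and a 19 mm bore; belongs to another jig, leave it. Origin at the centre of its underside
- rack: grey rod rack fixed on the glass cover, 64 (x) x 140 (y) x 116 mm high: two rods hang side by side in its top plate, 40 mm to either side of its centre along its y axis. Origin at the centre of its underside, z up
- rod_blue: guide rod hanging upright in the rack by its collar, 144 mm long, 120 g: steel shank 12 mm across from 0 to 104 mm, tip tapered to 6 mm over the last 7 mm; collar 30 mm across from 104 to 110 mm; blue round knob 24 mm across from 110 to 144 mm. Origin at the centre of the tip, z up along the rod; in the rack the tip is 12 mm above the rack's underside
- rod_blue_collar (a point): centre of the underside of the blue rod's collar, 104 mm above its tip
- rod_orange: the same rod with an orange knob and a 16 mm shank; leave it in the rack. Origin at the centre of the tip
- petri_dish: clear dish 66 mm across, 15 mm high, bystander; origin at the centre of its underside
- hex_key: dark L-shaped key 82 x 32 x 9 mm lying on the glass cover, bystander; origin at the centre of its underside
- spare_jaw: dark ribbed steel block 50 x 26 x 14 mm, bystander; origin at the centre of its underside
- weight_100: brass weight 24 mm across, 35 mm high, bystander; origin at the centre of its underside

How it is judged:
By the outcome, as a careful person would: the job done as asked, in the order asked, and still so for the second after the job is handed in, while the arm keeps its last pose, push and grip.
It also fails if it takes over 59 s, if anything falls off the work surface, if the arm or the gripper's body presses on something with over 40 N, if the wrist force passes 120 N, or if a joint passes its speed limit or range.

## Robot

A 7-joint arm with a two-finger parallel gripper is mounted at the origin on a cart in front of the work surface, level with it; the furniture and walls round the work are solid. World frame = base frame: x ahead of the robot, y to its left, z up, the work surface at z = 0. Lengths are in m, angles in rad, forces in N, time in s.
With the tool pointing down it reaches from about 0.4 to 0.85 m from the base axis. Payload 4.5 kg.
Tool frame: the origin (TCP) lies midway between the tips of the shut fingers; the grasp point (between the pads) lies 19 mm behind it; z points along the fingers, y is the direction in which the jaws open and shut (so a half turn about z gives the same grasp; the last joint's range is limited). The gripper opens to 88 mm and grips with 3 to 60 N. Pads are 18 mm wide; open, the fingers measure 123 mm over their backs; the gripper's body (75 mm by 187 mm) begins 45 mm behind the grasp point.
Start: joints at [-1.267, 0.689, -0.195, 1.565, 0.157, 0.902, -0.215], TCP at [0.167, 0.602, 0.239] pointing down, gripper open.
Joint ranges: [-3.01, 3.01], [-0.46, 2.08], [-1.47, 1.51], [0.13, 2.56], [-1, 4.14], [0.04, 2.09], [-2.66, 2.66]. Speed limits (rad/s): [2.57, 2.57, 3.14, 3.14, 3.14, 3.14, 3.14].

## Interface

Orientations are given as a unit quaternion [x, y, z, w].
In Python, from plant import get_state, snapshot, finish_job, find_in gives the robot as it stands.
- The arm moves only by the shell command python3 -m creep 'ROWS' [OPENING] [FORCE]. ROWS is JSON, one flat list of numbers, 6 for each row, row after row: the shift along the tool's x, y, z in mm, then the turn, a rotation vector about the tool's x, y, z in degrees. In form: [tx, ty, tz, wx, wy, wz, tx, ty, tz, wx, wy, wz, ...]. A call has 1 to 5 rows; each row shifts and turns the pose as measured when the row begins, along the tool's axes as they then stand; what a row does not reach is not made up. A row lasts 1/12 s, in which the tool goes at most 41.7 mm and 7.16 degrees, less where a joint would pass 70% of its speed; a pose out of reach is approached as far as the arm can. A call is refused whole if a number of a shift passes 41.7 or a number of a turn 7.16, either way. A call with a gripper value outside its range is refused whole. OPENING is the finger opening in mm, from 0 to 88.1, set as the call begins (- or left out, the last holds). The fingers move at their own pace and stop on an object; FORCE is the grip in N (left out, the last holds). Time passes only in rows, so rows that do not move let the fingers close. It gives the time, the measured TCP pose, the force and the opening at its end, in the units of the state.
- get_state(): the state, without advancing time (a new reading comes with each control period).
- snapshot(name): name is "scene" or "top" or "wrist"; returns a dict with "color" (384x512x3 uint8, red, green, blue), "intrinsics" (3x3 intrinsics, pixels), "dist_coeffs" ([k1, k2, p1, p2, k3] as OpenCV has them; the pictures are not rectified), "extrinsics" (4x4, takes a point from world to camera coordinates). Camera axes: x right, y down, z forward; pixel columns grow to the right and rows downward; lengths in m; the calibration is good to about 2 mm. A picture is of the moment at which its call begins. There is no depth.
- finish_job(): hands the job in, once; it reports no verdict.
Trained networks look in the newest picture that a camera, given by its name, has taken for a name from the list of things; names that differ only in an ending like _2 or _b are one class to them, and where a whole thing is asked for, a point or a joint stands for the part that bears it (a point fixed in the world has none). Each returns a list of dicts, best first, with "score" (0 to 1); they miss things now and then, are a little off and sometimes report something else, mostly with a low value. They report only what shows in the picture. A call takes as long as a camera call.
- find_in(thing, camera): "xy" ([column, row] in pixels, amid what is visible of it).
The state is a dict: "clock": time; "q": joint angles; "qd": joint speeds; "joint_torque": joint torques, N m; "tool_pos": TCP position; "eef_rot": TCP orientation; "contact_force": force on the tool from outside, world axes, zero at the start; "moment": the same for the moment, N m; "opening": opening from 0.0 (shut) to 1.0 (fully open).
Only numpy, scipy, OpenCV 4.12 (cv2) and the standard library are available. Lean on these libraries where they do the work, as an engineer would, in place of code of your own. Each camera call takes 0.05 s, during which the arm holds its last target.

## Working session

There is one attempt and no reset: what is moved stays moved. The work goes in short steps, Python scripts to look and compute and a shell command to move; the robot and the scene stay as the last step left them, time stands still between calls to the robot, and variables do not carry over. Pictures are saved under pics/ and viewed, and the job is handed in when it is done.

```bash
ls; mkdir -p pics; python3 - <<'E'
from plant import get_state, snapshot, find_in
import cv2,json
s=get_state(); print(s)
for n in ("scene","top","wrist"):
    d=snapshot(n); cv2.imwrite(f"pics/a_{n}.png",d["color"][:,:,::-1])
    print(n,d["intrinsics"],d["dist_coeffs"],d["extrinsics"])
E
```

```text
pics
{'clock': 0.0, 'q': array([-1.26720407,  0.68999258, -0.19450828,  1.56632589,  0.15731442,
        0.90250999, -0.21511701]), 'qd': array([-5.42531900e-05,  2.37563196e-04, -1.08050830e-03,  2.43337434e-04,
       -1.61203053e-03, -5.54936018e-04,  8.77554418e-04]), 'joint_torque': array([-1.32934406e-04, -5.27571988e+01, -1.26717590e+00, -1.53423786e+01,
       -5.26805513e-02,  6.57226512e-03,  1.76046556e-04]), 'tool_pos': array([0.16646939, 0.60177044, 0.23790937]), 'eef_rot': array([ 1.34452787e-01,  9.90919572e-01, -9.20089483e-04, -4.98663164e-05]), 'contact_force': array([-0.62963644, -0.1620526 ,  0.4775912 ]), 'moment': array([-0.01936137,  0.04008052,  0.00124668]), 'opening': 0.9965009603481649}
scene [[432.10538214   0.         255.00239685]
 [  0.         432.10538214 193.52238286]
 [  0.           0.           1.        ]] [-0.04663594  0.          0.          0.          0.        ] [[ 4.28988650e-01 -9.03309414e-01 -9.17212191e-04 -4.80493472e-01]
 [-4.22076623e-01 -1.99549527e-01 -8.84325342e-01  2.84547662e-01]
 [ 7.98636377e-01  3.79752669e-01 -4.66870269e-0
[... 233 characters left out ...]
        0.         0.         0.        ] [[-0.02125749 -0.99934224 -0.02938047 -0.21507056]
 [-0.98635382  0.02576195 -0.16261139  0.55134134]
 [ 0.16326132  0.02552283 -0.98625267  0.95170997]
 [ 0.          0.          0.          1.        ]]
wrist [[315.25931964   0.         252.36302235]
 [  0.         315.25931964 191.80182811]
 [  0.           0.           1.        ]] [0.0228307 0.        0.        0.        0.       ] [[ 2.66892919e-01  9.63726026e-01 -5.62181447e-04 -6.24655854e-01]
 [ 9.20916997e-01 -2.54865430e-01  2.94882174e-01 -3.95526768e-02]
 [ 2.84042345e-01 -7.92196865e-02 -9.55533457e-01  3.89374423e-01]
 [ 0.00000000e+00  0.00000000e+00  0.00000000e+00  1.00000000e+00]]
```

View pics/a_scene.png

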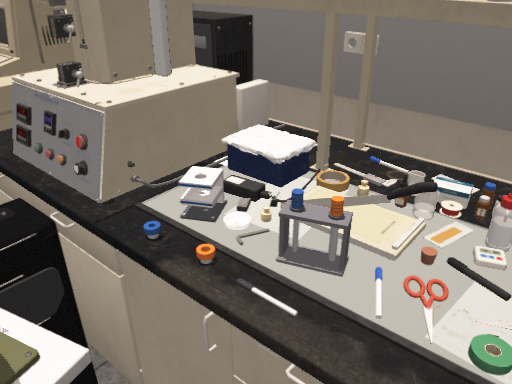

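View pics/a_top.png

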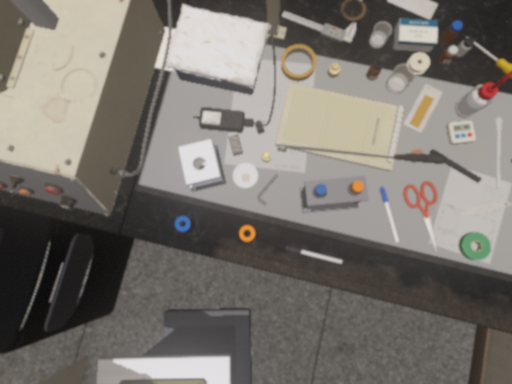

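View pics/a_wrist.png

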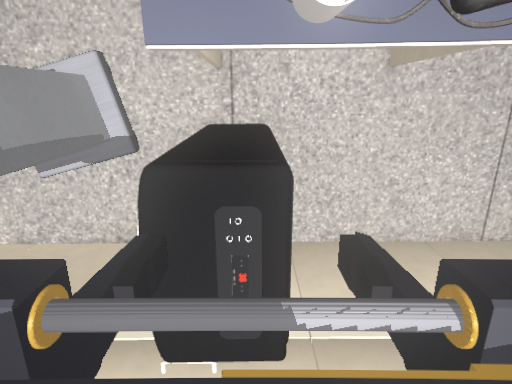

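Scene: the blue bushing is at (152,230) and the orange one at (205,253). The jig is at (202,190), and the rack with the blue knob is at (298,200). Top view: bushing (183,224), jig hole about (200,163), blue knob (320,190).

```bash
cat > h.py <<'E'
import numpy as np, cv2
from plant import get_state, snapshot, find_in
from scipy.optimize import least_squares
from scipy.spatial.transform import Rotation as R
def proj(d,P):
    E=np.array(d["extrinsics"]); rv=cv2.Rodrigues(E[:3,:3])[0]
    return cv2.projectPoints(np.array(P,float).reshape(-1,1,3),rv,E[:3,3],np.array(d["intrinsics"]),np.array(d["dist_coeffs"]))[0].reshape(-1,2)
def ray(d,uv):
    E=np.array(d["extrinsics"]); n=cv2.undistortPoints(np.array([[uv]],float),np.array(d["intrinsics"]),np.array(d["dist_coeffs"]))[0,0]
    r=E[:3,:3].T@np.array([n[0],n[1],1]); return -E[:3,:3].T@E[:3,3], r
def onz(d,uv,z):
    o,r=ray(d,uv); return o+r*(z-o[2])/r[2]
def tri(obs):
    A=np.zeros((3,3));b=np.zeros(3)
    for d,uv in obs:
        o,r=ray(d,uv); r=r/np.linalg.norm(r); M=np.eye(3)-np.outer(r,r); A+=M;b+=M@o
    return np.linalg.solve(A,b)
def tool():
    s=get_state(); return np.array(s["tool_pos"]),R.from_quat(s["eef_rot"]),s
def delta(target,yaw=None,zdir=(0,0,-1)):
    """tool-frame shift (mm) & rotvec (deg) to reach target TCP, jaw axis y at world yaw (deg), tool down"""
    p,Ro,s=tool()
    sh=Ro.inv().apply(np.array(target)-p)*1000
    out=[sh.round(1)]
    z=np.array(zdir,float)
    y0=Ro.apply([0,1,0])
    a=np.arctan2(y0[1],y0[0]) if yaw is None else np.radians(yaw)
    cands=[]
    for k in (0,np.pi):
        y=np.array([np.cos(a+k),np.sin(a+k),0]);x=np.cross(y,z)
        Rt=R.from_matrix(np.stack([x,y,z],1)); cands.append((Ro.inv()*Rt).as_rotvec(degrees=True))
    cands.sort(key=np.linalg.norm)
    return sh.round(1),cands[0].round(2),np.degrees(a)
E
python3 - <<'E'
from h import *
import pickle
D={n:snapshot(n) for n in("scene","top")}
pickle.dump(D,open("D0.pkl","wb"))
for n in ("bushing_blue","bushing_blue_top","bushing_orange","jig","jig_upper_hole","jig_lower_hole","rack","rod_blue","rod_blue_collar","rod_orange","petri_dish","hex_key","spare_jaw","weight_100"):
    f={c:find_in(n,c) for c in D}
    print(n,{c:[(np.round(x["xy"],1).tolist(),round(x["score"],2)) for x in f[c][:2]] for c in f}, tri([(D[c],f[c][0]["xy"]) for c in f]).round(4) if all(f.values()) else None)
for c in D:
    im=D[c]["color"][:,:,::-1]
    b=(130,150,80,60)  if c=="top" else (130,155,80,85)
    b2=(280,150,100,75) if c=="top" else (260,180,100,95)
    for i,q in enumerate((b,b2)):
        x,y,w,h=q; cv2.imwrite(f"pics/b_{c}{i}.png",cv2.resize(im[y:y+h,x:x+w] if not(c=="top" and i==0) else im[130:240,150:260],None,fx=7 if i==0 and c!="top" else 5,fy=7 if i==0 and c!="top" else 5,interpolation=cv2.INTER_CUBIC))
E
```

```text
bushing_blue {'scene': [([154.0, 229.0], 0.75)], 'top': [([185.6, 222.8], 0.7)]} [ 0.468  -0.0553  0.0192]
bushing_blue_top {'scene': [([296.9, 211.5], 0.66)], 'top': [([181.3, 219.2], 0.55)]} [ 0.4984 -0.2242  0.1382]
bushing_orange {'scene': [([206.1, 253.4], 0.61)], 'top': [([243.2, 229.5], 0.48)]} [ 0.4502 -0.2006  0.0076]
jig {'scene': [([202.5, 195.1], 0.96)], 'top': [([202.0, 164.7], 0.86)]} [ 0.6083 -0.101   0.0499]
jig_upper_hole {'scene': [([205.7, 194.4], 0.96)], 'top': [([201.7, 164.7], 0.94)]} [ 0.6103 -0.1041  0.0513]
jig_lower_hole {'scene': [([202.6, 195.0], 0.85)], 'top': [([199.7, 163.2], 0.91)]} [ 0.6139 -0.0959  0.0462]
rack {'scene': [([311.6, 248.1], 0.7)], 'top': [([331.2, 194.3], 0.6)]} [ 0.5267 -0.4147  0.0379]
rod_blue {'scene': [([296.2, 211.1], 0.8)], 'top': [([319.5, 190.4], 0.68), ([202.7, 166.4], 0.45)]} [ 0.5251 -0.3767  0.117 ]
rod_blue_collar {'scene': [([295.1, 207.9], 0.75)], 'top': [([243.7, 174.9], 0.66), ([318.8, 190.3], 0.43)]} [ 0.6024 -0.2705  0.06  ]
rod_orange {'scene': [([334.3, 216.7], 0.69), ([203.8, 193.9], 0.65)], 'top': [([352.7, 188.5], 0.6), ([319.4, 190.5], 0.55)]} [ 0.5277 -0.452   0.1214]
petri_dish {'scene': [([237.0, 220.9], 0.64)], 'top': [([242.9, 176.9], 0.78)]} [ 0.5838 -0.2039  0.0155]
hex_key {'scene': [([249.5, 234.7], 0.63)], 'top': [([263.6, 192.4], 0.5)]} [ 0.5428 -0.2561  0.0155]
spare_jaw {'scene': [([242.5, 207.4], 0.57)], 'top': [([237.6, 144.6], 0.67)]} [ 0.668  -0.1843  0.0051]
weight_100 {'scene': [([266.2, 212.7], 0.5)], 'top': [([264.7, 154.6], 0.62)]} [ 0.6371 -0.2585  0.0237]
```

View pics/b_top0.png

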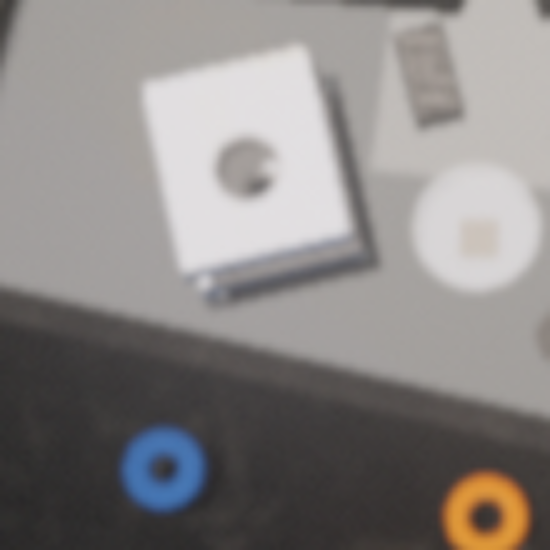

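View pics/b_scene0.png

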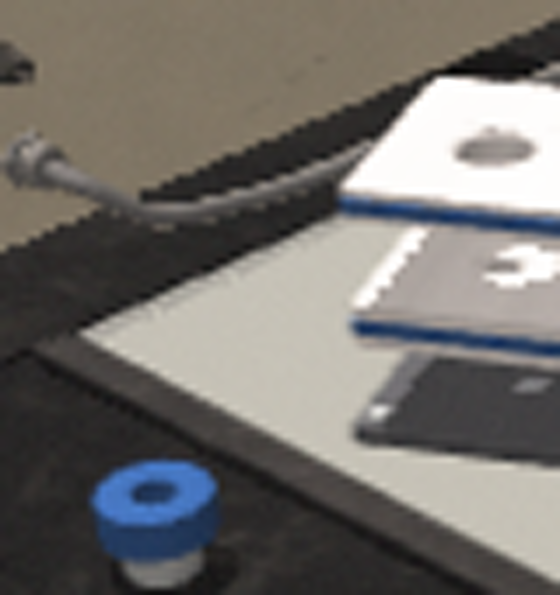

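View pics/b_scene1.png

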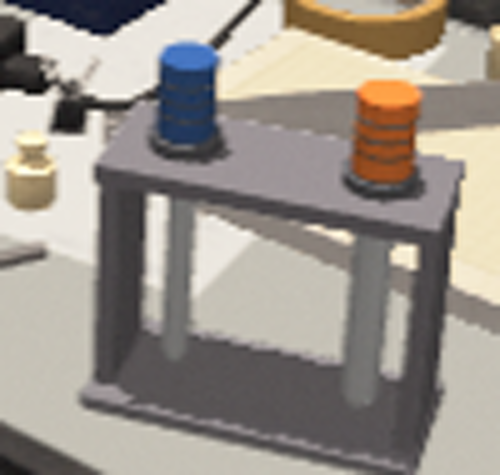

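View pics/b_top1.png

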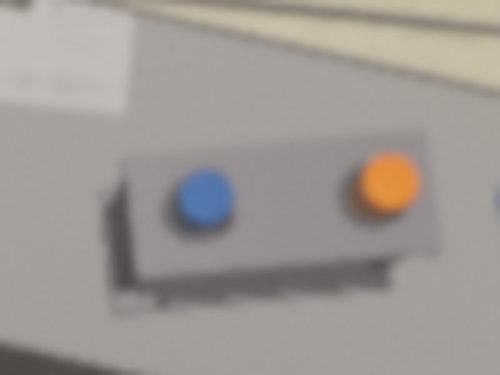

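```bash
python3 - <<'E'
from h import *
import pickle
D=pickle.load(open("D0.pkl","rb"))
for n,t,s,z in (("bush",(182.6,224),(152.4,225.3),.03),("hole",(199.4,163.4),(200.7,176.3),.1076),("knob",(321.,189.2),(297.7,191.),.1636),("oknob",(357.7,186.3),(337.6,198),.1636),
  ("orange",(150+487/5,130+516/5),(206,247),.03)):
    print(n,onz(D["top"],t,z).round(4),onz(D["scene"],s,z).round(4),tri([(D["top"],t),(D["scene"],s)]).round(4))
# jig corners top
for p in ((145,80),(303,43),(352,237),(187,272)):
    print(onz(D["top"],(150+p[0]/5,130+p[1]/5),.1076).round(4))
print(delta([.2,.6,.24]))
_,Ro,_=tool(); print(Ro.as_matrix().round(3))
E
```

```text
bush [ 0.4648 -0.0508  0.03  ] [ 0.4654 -0.053   0.03  ] [ 0.4655 -0.0515  0.0295]
hole [ 0.5988 -0.1048  0.1076] [ 0.5959 -0.1062  0.1076] [ 0.5991 -0.1044  0.1059]
knob [ 0.5215 -0.376   0.1636] [ 0.5209 -0.3764  0.1636] [ 0.5216 -0.3761  0.1632]
oknob [ 0.5258 -0.4543  0.1636] [ 0.5262 -0.4543  0.1636] [ 0.5258 -0.4543  0.1638]
orange [ 0.4385 -0.2104  0.03  ] [ 0.4443 -0.2075  0.03  ] [ 0.4384 -0.2109  0.0348]
[ 0.642  -0.0568  0.1076]
[ 0.6578 -0.1313  0.1076]
[ 0.5642 -0.1536  0.1076]
[ 0.5498 -0.077   0.1076]
(array([-32.9,   6.6,  -1.2]), array([ 0., -0.,  0.]), np.float64(74.54113113345828))
[[-0.964  0.267 -0.   ]
 [ 0.267  0.964  0.   ]
 [ 0.     0.    -1.   ]]
```

```bash
python3 -m creep '[-27,-27,0,0,0,0,-27,-27,0,0,0,0,-27,-27,0,0,0,0,-27,-27,0,0,0,0,-27,-27,0,0,0,0]' 88; python3 - <<'E'
from h import *
d=snapshot("wrist");p,Ro,s=tool()
E=d["extrinsics"];c=-E[:3,:3].T@E[:3,3]
print(p,Ro.as_matrix().round(3)[:,1],"cam in tool",Ro.inv().apply(c-p).round(4),"axis",Ro.inv().apply(E[2,:3]).round(3), Ro.inv().apply(E[0,:3]).round(3), s["q"].round(2))
E
```

```text
clock: 2.07
tool_pos: [0.256, 0.441, 0.2371]
eef_rot: [0.126, 0.992, 0.005, -0.003]
contact_force: [0.7, 0.5, 0.4]
opening: 0.999
[0.26177905 0.43134119 0.23645286] [0.261 0.965 0.   ] cam in tool [ 0.0841  0.0058 -0.1464] axis [-0.289  0.013  0.957] [ 0.01   1.    -0.011] [-0.97  0.54 -0.22  1.92  0.17  0.7   0.01]
```

```bash
python3 -m creep '[-27,-27,0,0,0,0,-27,-27,0,0,0,0,-27,-27,0,0,0,0,-26,-30,0,0,0,0,-24,-33,0,0,0,0]'; python3 -m creep '[-24,-33,0,0,0,0,-24,-33,0,0,0,0,-24,-33,0,0,0,0,-24,-33,0,0,0,0,-24,-33,0,0,0,0]';python3 - <<'E'
from h import *
p,Ro,s=tool();print(s["q"].round(2)); print(delta([.465,-.052,.2],76))
E
```

```text
clock: 2.53
tool_pos: [0.3485, 0.2671, 0.2368]
eef_rot: [0.128, 0.992, 0.005, -0.0]
contact_force: [0.8, 1.0, -0.6]
opening: 0.998
clock: 2.95
tool_pos: [0.4254, 0.0726, 0.236]
eef_rot: [0.127, 0.992, 0.007, 0.002]
contact_force: [0.5, 0.2, -0.9]
opening: 1.005
[-0.07  0.46 -0.29  2.13  0.22  0.58  0.8 ]
(array([ -69.6, -111.1,   34.7]), array([ 0.78,  0.1 , -0.58]), np.float64(76.0))
```

```bash
python3 -m creep '[-22,-34,10,0.7,0,0,-20,-32,20,0,0,0,-15,-25,25,0,0,0,0,0,0,0,0,0,0,0,0,0,0,0]';python3 - <<'E'
from h import *
d=snapshot("wrist"); cv2.imwrite("pics/c1.png",d["color"][:,:,::-1])
p,Ro,s=tool();print(p,s["q"].round(2)); print(delta([.465,-.052,.2],76))
print(proj(d,[[.465,-.052,.03],[.465,-.052,0]]))
f=find_in("bushing_blue","wrist");print(f[:2]); 
E
```

```text
clock: 3.37
tool_pos: [0.4632, -0.0404, 0.1817]
eef_rot: [0.136, 0.991, -0.001, 0.006]
contact_force: [-0.1, 0.9, 0.6]
opening: 0.998
[ 0.46285202 -0.0405668   0.18175414] [ 0.14  0.58 -0.24  2.1   0.3   0.47  0.97]
(array([ -5.3, -10.5, -18.2]), array([-0.06,  0.64, -1.6 ]), np.float64(76.0))
[[240.92516533 180.34003567]
 [241.86921214 172.70707157]]
[{'xy': [245.5, 180.3], 'score': 0.74}]
```

View pics/c1.png

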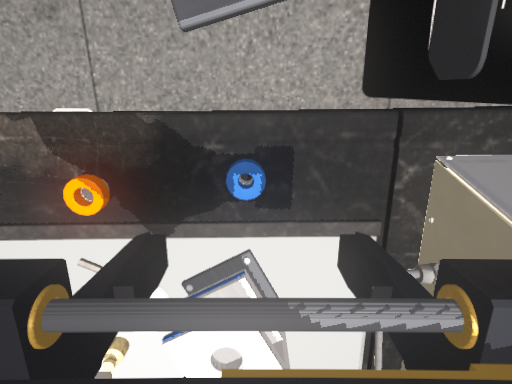

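```bash
python3 - <<'E'
from h import *
d=snapshot("wrist"); p,Ro,s=tool()
def T(l): return p+Ro.apply(np.array(l)/1000.)
print(proj(d,[T([0,0,0]),T([0,44,0]),T([0,-44,0]),T([9,44,0]),T([9,-44,0]),T([9,44,-19]),T([9,-44,-19])]).round(1))
im=d["color"]; hsv=cv2.cvtColor(im,cv2.COLOR_RGB2HSV)
m=cv2.inRange(hsv,(95,120,60),(125,255,255)); m[:140]=0;m[215:]=0;m[:,:210]=0;m[:,290:]=0
c=max(cv2.findContours(m,0,1)[0],key=cv2.contourArea); e=cv2.fitEllipse(c);print(e)
for z in (.03,.022): print(onz(d,e[0],z).round(4))
cv2.imwrite("pics/c2.png",cv2.resize(im[140:300,120:390,::-1],None,fx=2.9,fy=2.9,interpolation=cv2.INTER_CUBIC))
E
```

```text
[[253.7 251.7]
 [340.  251.6]
 [167.4 252. ]
 [341.4 235.4]
 [166.  235.8]
 [353.  253.7]
 [154.7 254.1]]
((244.42578125, 179.6136932373047), (39.305908203125, 41.12480163574219), 2.1852262020111084)
[ 0.4652 -0.0473  0.03  ]
[ 0.4673 -0.0481  0.022 ]
```

View pics/c2.png

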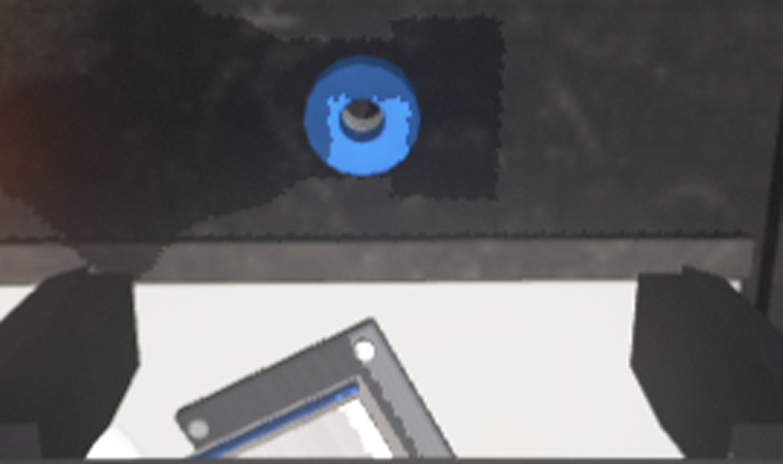

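```bash
python3 - <<'E'
from h import *
print(delta([.465,-.048,.05],76))
E
python3 -m creep '[-4,-7,36,0,0.6,-1.6,0,0,36,0,0,0,0,0,36,0,0,0,0,0,22,0,0,0,0,0,0,0,0,0]';python3 - <<'E'
from h import *
d=snapshot("wrist"); p,Ro,s=tool();im=d["color"]
hsv=cv2.cvtColor(im,cv2.COLOR_RGB2HSV)
m=cv2.inRange(hsv,(95,120,60),(125,255,255)); m[:,:170]=0;m[:,340:]=0;m[298:]=0
c=max(cv2.findContours(m,0,1)[0],key=cv2.contourArea); e=cv2.fitEllipse(c);print(e)
for z in (.03,.022): print(onz(d,e[0],z).round(4))
print(p,delta([.465,-.048,.0175],76),s["contact_force"])
cv2.imwrite("pics/c3.png",im[:,:,::-1])
E
```

```text
(array([ -2.8,  -9.1, 132.7]), array([ 0.03,  0.72, -1.35]), np.float64(76.0))
clock: 3.93
tool_pos: [0.4744, -0.0355, 0.0552]
eef_rot: [0.112, 0.994, 0.004, 0.011]
contact_force: [0.3, -0.4, 1.0]
opening: 0.996
((227.78392028808594, 218.50967407226562), (66.27376556396484, 68.02678680419922), 17.56067657470703)
[ 0.4639 -0.0471  0.03  ]
[ 0.4671 -0.0484  0.022 ]
[ 0.47475833 -0.03531349  0.05664643] (array([  7.5, -15. ,  38.8]), array([0.68, 1.21, 1.2 ]), np.float64(76.0)) [-0.66038476  0.53125279  0.63402363]
```

View pics/c3.png

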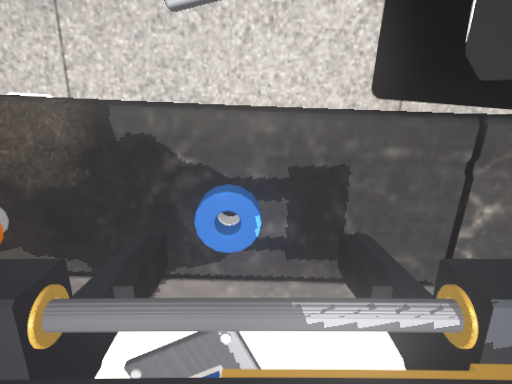

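```bash
python3 -m creep '[7.5,-12.5,0,0.7,1.2,1.2,0,0,0,0,0,0,0,0,0,0,0,0]';python3 - <<'E'
from h import *
p,Ro,s=tool();print(p,delta([.465,-.0475,.0175],76))
E
```

```text
clock: 4.23
tool_pos: [0.4655, -0.0442, 0.0604]
eef_rot: [0.121, 0.993, 0.0, 0.001]
contact_force: [0.2, -0.6, 0.5]
opening: 0.996
[ 0.46552747 -0.04415366  0.0603686 ] (array([-0.2, -3.4, 42.9]), array([0.05, 0.15, 0.12]), np.float64(76.0))
```

```bash
python3 -m creep '[0,-3.5,20,0,0,0,0,0,20,0,0,0,0,0,2,0,0,0,0,0,0,0,0,0]';python3 - <<'E'
from h import *
d=snapshot("wrist"); p,Ro,s=tool();im=d["color"]
hsv=cv2.cvtColor(im,cv2.COLOR_RGB2HSV)
m=cv2.inRange(hsv,(95,120,60),(125,255,255)); m[:,:170]=0;m[:,340:]=0;m[298:]=0
c=max(cv2.findContours(m,0,1)[0],key=cv2.contourArea); e=cv2.fitEllipse(c);print(e)
print(p,delta([.465,-.0475,.0175],76),s["contact_force"],onz(d,e[0],.03))
cv2.imwrite("pics/c4.png",im[:,:,::-1])
E
```

```text
clock: 4.57
tool_pos: [0.4693, -0.0483, 0.0237]
eef_rot: [0.122, 0.992, 0.002, 0.008]
contact_force: [-0.4, 0.0, 0.3]
opening: 0.996
((250.83717346191406, 246.3515167236328), (78.53137969970703, 80.744384765625), 1.16549551486969)
[ 0.46942831 -0.04823364  0.02397895] (array([ 4.6, -0.4,  6.4]), array([ 0.29,  0.86, -0.03]), np.float64(76.0)) [ 0.19180168 -0.32126349  0.98428724] [ 0.46316721 -0.04725015  0.03      ]
```

View pics/c4.png

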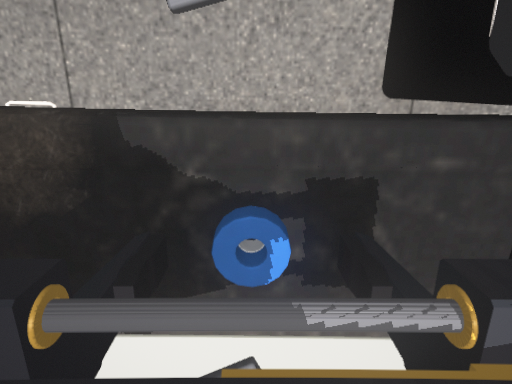

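```bash
python3 -m creep '[5,-0.5,6.5,0.3,0.9,0,0,0,0,0,0,0,0,0,0,0,0,0]';python3 - <<'E'
from h import *
p,Ro,s=tool();print(p,delta([.4645,-.0475,.0175],76))
E
```

```text
clock: 4.87
tool_pos: [0.4655, -0.0475, 0.0197]
eef_rot: [0.123, 0.992, 0.0, 0.001]
contact_force: [0.6, -0.1, 0.2]
opening: 1.001
[ 0.46548398 -0.04752417  0.01967632] (array([ 1. , -0.2,  2.2]), array([ 0.04,  0.09, -0.08]), np.float64(76.0))
```

```bash
python3 -m creep '[1,0,3,0,0,0,0,0,0,0,0,0,0,0,0,0,0,0]'; python3 -m creep '[0,0,0,0,0,0,0,0,0,0,0,0,0,0,0,0,0,0,0,0,0,0,0,0,0,0,0,0,0,0]' 30 25; python3 -m creep '[0,0,0,0,0,0,0,0,0,0,0,0,0,0,0,0,0,0]'
python3 - <<'E'
from h import *
d=snapshot("wrist");p,Ro,s=tool();print(p,s["opening"]*88.1,delta([.4645,-.0475,.0175],76))
cv2.imwrite("pics/c5.png",d["color"][:,:,::-1])
E
```

```text
clock: 5.12
tool_pos: [0.4649, -0.0472, 0.0174]
eef_rot: [0.123, 0.992, 0.001, 0.002]
contact_force: [-0.4, -0.2, -0.2]
opening: 0.995
clock: 5.53
tool_pos: [0.4649, -0.0472, 0.0175]
eef_rot: [0.123, 0.992, 0.0, 0.001]
contact_force: [0.5, -0.8, -0.8]
opening: 0.647
clock: 5.78
tool_pos: [0.4649, -0.0472, 0.0175]
eef_rot: [0.123, 0.992, 0.0, 0.001]
contact_force: [0.5, -0.5, -0.2]
opening: 0.44
[ 0.4648253  -0.04725735  0.0174752 ] 38.78326218909535 (array([ 0.3, -0.3, -0. ]), array([ 0.06,  0.16, -0.09]), np.float64(76.0))
```

View pics/c5.png

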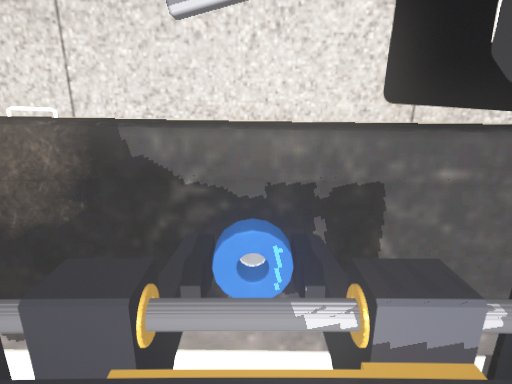

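```bash
python3 -m creep '[0,0,0,0,0,0,0,0,-15,0,0,0,0,0,-36,0,0,0,0,0,-36,0,0,0,0,0,-36,0,0,0]'; python3 -m creep '[0,0,-20,0,0,0,0,0,0,0,0,0,0,0,0,0,0,0]'
python3 - <<'E'
from h import *
d=snapshot("wrist");p,Ro,s=tool();print(p,s["opening"]*88.1,s["contact_force"],s["q"].round(2),delta([.598,-.105,.2],76))
im=d["color"];hsv=cv2.cvtColor(im,cv2.COLOR_RGB2HSV)
m=cv2.inRange(hsv,(95,120,60),(125,255,255)); m[:,:170]=0;m[:,340:]=0;m[299:]=0
c=max(cv2.findContours(m,0,1)[0],key=cv2.contourArea); print(cv2.boundingRect(c))
print(proj(d,[p+Ro.apply([x,0,-.0125]) for x in (0,-.02,.02)]))
cv2.imwrite("pics/c6.png",cv2.resize(im[190:310,180:330,::-1],None,fx=5,fy=5,interpolation=cv2.INTER_CUBIC))
cv2.imwrite("pics/c7.png",im[:,:,::-1])
E
```

```text
clock: 6.25
tool_pos: [0.4603, -0.0464, 0.1379]
eef_rot: [0.121, 0.993, -0.001, -0.006]
contact_force: [0.7, 0.5, -1.6]
opening: 0.437
clock: 6.5
tool_pos: [0.4632, -0.0469, 0.165]
eef_rot: [0.122, 0.993, -0.001, -0.001]
contact_force: [-0.8, -0.3, -0.5]
opening: 0.439
[ 0.46309863 -0.04687863  0.16458221] 38.65638565650434 [ 0.54708125 -0.84113437 -0.15219556] [ 0.18  0.62 -0.28  2.1   0.37  0.46  0.94] (array([-144.9,  -23.9,  -35.7]), array([-0.09, -0.11,  0.03]), np.float64(76.0))
(212, 219, 82, 79)
[[251.53645653 263.47970008]
 [251.58795309 299.61842948]
 [251.48032299 224.51942186]]
```

View pics/c6.png

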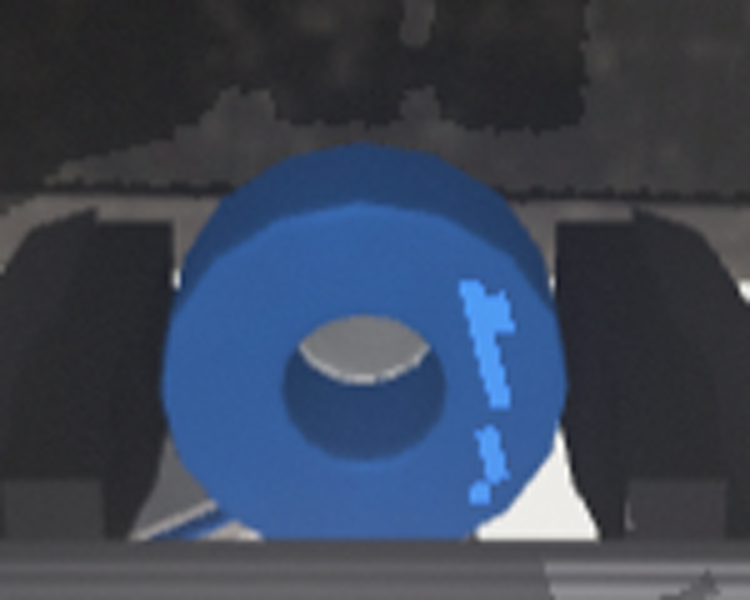

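View pics/c7.png

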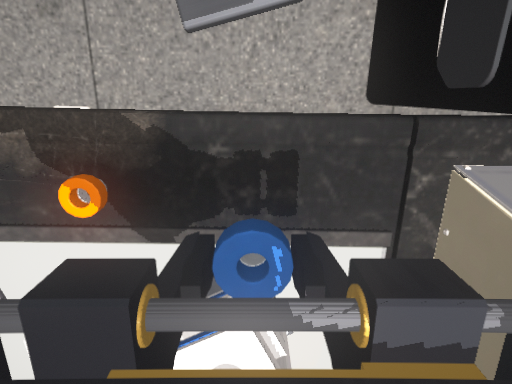

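```bash
python3 -m creep '[-20,0,-2,0,0,0,-36,0,-2,0,0,0,-36,0,-2,0,0,0,-36,0,-2,0,0,0,-36,0,-2,0,0,0]';  python3 -m creep '[-20,0,0,0,0,0,0,0,0,0,0,0,0,0,0,0,0,0]'
python3 - <<'E'
from h import *
d=snapshot("wrist");p,Ro,s=tool();print(p,s["opening"]*88.1,s["q"].round(2),delta([.66,-.101,.165],76))
cv2.imwrite("pics/d1.png",d["color"][:,:,::-1]); print(proj(d,[.598,-.105,.1076]),proj(d,[.6,-.101,.1076]))
E
```

```text
clock: 6.97
tool_pos: [0.613, -0.0858, 0.1635]
eef_rot: [0.118, 0.993, -0.003, -0.015]
contact_force: [1.7, -0.6, -1.3]
opening: 0.44
clock: 7.22
tool_pos: [0.6375, -0.0929, 0.1552]
eef_rot: [0.12, 0.993, -0.004, -0.016]
contact_force: [-0.4, -0.6, -0.8]
opening: 0.439
[ 0.63682142 -0.09280958  0.15495762] 38.88758536743821 [ 0.24  0.84 -0.33  1.54  0.33  0.85  1.12] (array([-24.1,  -2.6, -10.8]), array([-0.68, -1.85,  0.28]), np.float64(76.0))
[[218.89091528 165.83120732]] [[225.85995217 167.4006737 ]]
```

View pics/d1.png

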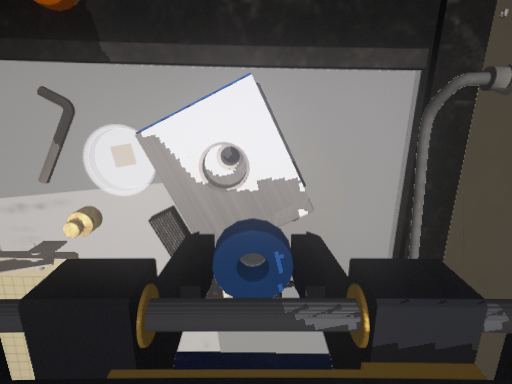

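```bash
python3 -m creep '[0,0,0,-0.7,-1.8,0.3,0,0,0,0,0,0,0,0,0,0,0,0]'
python3 - <<'E'
from h import *
d=snapshot("wrist");p,Ro,s=tool();print(p,s["opening"]*88.1,delta([.66,-.101,.165],76))
im=d["color"]
for q in ([.598,-.105,.1076],[.6,-.101,.1076]): print(proj(d,q))
cv2.imwrite("pics/d2.png",cv2.resize(im[120:230,150:300,::-1],None,fx=5,fy=5,interpolation=cv2.INTER_CUBIC))
np.save("d2.npy",im); import pickle; pickle.dump((d,p,Ro.as_quat()),open("d2.pkl","wb"))
E
```

```text
clock: 7.52
tool_pos: [0.6314, -0.0912, 0.1515]
eef_rot: [0.121, 0.993, -0.0, -0.005]
contact_force: [-1.1, -0.2, 0.2]
opening: 0.441
[ 0.6310553  -0.09123374  0.15144178] 38.591515237565154 (array([-30.3,  -2.6, -13.9]), array([-0.11, -0.6 ,  0.14]), np.float64(76.0))
[[217.29118559 175.92635608]]
[[224.37796864 177.4683624 ]]
```

View pics/d2.png

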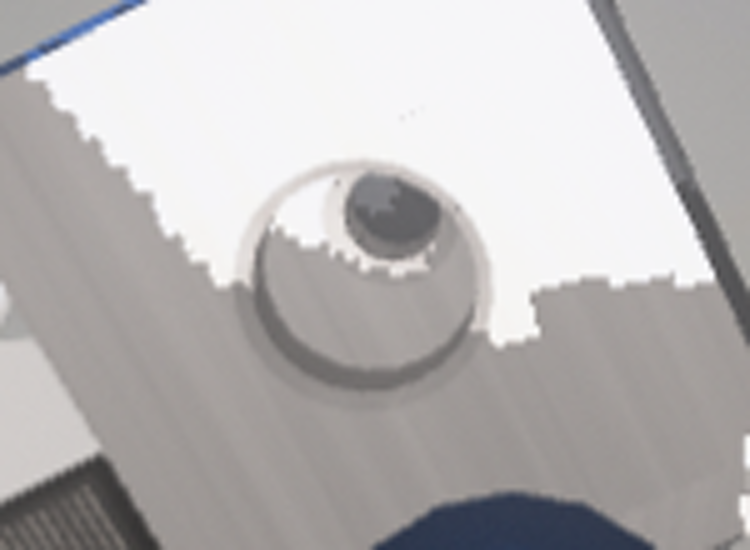

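```bash
python3 - <<'E'
from h import *
import pickle
d,p,q=pickle.load(open("d2.pkl","rb"));Ro=R.from_quat(q)
im=d["color"]
a=np.linspace(0,2*np.pi,72,endpoint=False)
big=cv2.resize(im[120:300,150:300],None,fx=4,fy=4,interpolation=cv2.INTER_CUBIC)[:,:,::-1].copy()
h=np.array([.6003,-.1018,.1076])
def draw(P,col):
    for u in proj(d,P): cv2.circle(big,(int((u[0]-150+.5)*4),int((u[1]-120+.5)*4)),1,col,-1)
draw([h+.01425*np.array([np.cos(t),np.sin(t),0]) for t in a],(0,0,255))
b=np.array([-2.2,.7,-12.5])/1000
draw([p+Ro.apply(b+.02*np.array([np.cos(t),np.sin(t),0])) for t in a],(0,255,0))
draw([p+Ro.apply(b+.0075*np.array([np.cos(t),np.sin(t),0])) for t in a],(0,255,0))
draw([p+Ro.apply(b+.02*np.array([np.cos(t),np.sin(t),0])+[0,0,.016]) for t in a],(0,255,255))
cv2.imwrite("pics/d3.png",big[:,:600])
print(delta([.598,-.1019,.145],76))
E
```

```text
(array([ 29.5, -18.3,   6.8]), array([-0.11, -0.6 ,  0.14]), np.float64(76.0))
```

View pics/d3.png

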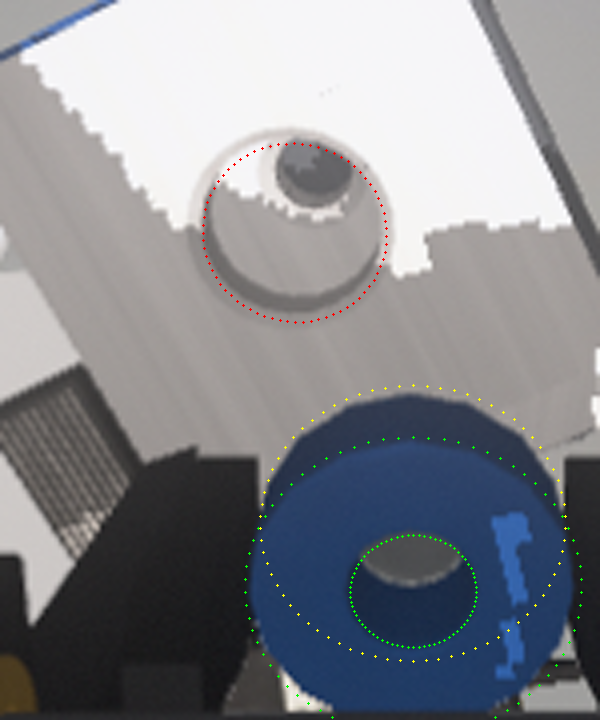

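```bash
python3 -m creep '[18,-12,2,0,-0.6,0,12,-6,2,0,0,0,0,0,0,0,0,0,0,0,0,0,0,0]'
python3 - <<'E'
from h import *
p,Ro,s=tool();print(p,s["contact_force"],delta([.5974,-.1022,.135],76))
E
```

```text
clock: 7.9
tool_pos: [0.5954, -0.1001, 0.1478]
eef_rot: [0.119, 0.993, -0.001, -0.001]
contact_force: [0.7, -0.0, -0.7]
opening: 0.445
[ 0.59540717 -0.10014948  0.14781145] [ 0.70054184 -0.01105264 -0.72426699] (array([-2.4, -1.5, 12.8]), array([-0.13, -0.11,  0.31]), np.float64(76.0))
```

```bash
python3 -m creep '[-2.5,-1.6,11,0,0,0.3,0,0,4,0,0,0,0,0,0,0,0,0,0,0,0,0,0,0]'
python3 - <<'E'
from h import *
d=snapshot("wrist");p,Ro,s=tool();print(p,s["contact_force"],delta([.5974,-.1022,.127],76))
im=d["color"];cv2.imwrite("pics/e1.png",im[:,:,::-1])
E
```

```text
clock: 8.23
tool_pos: [0.6006, -0.1013, 0.1317]
eef_rot: [0.122, 0.993, -0.001, 0.0]
contact_force: [0.1, 0.1, 0.4]
opening: 0.439
[ 0.6006048  -0.10119687  0.13168752] [ 0.41318794 -0.33391245 -0.48962247] (array([ 2.9, -1.7,  4.7]), array([-0.05,  0.05,  0.05]), np.float64(76.0))
```

View pics/e1.png

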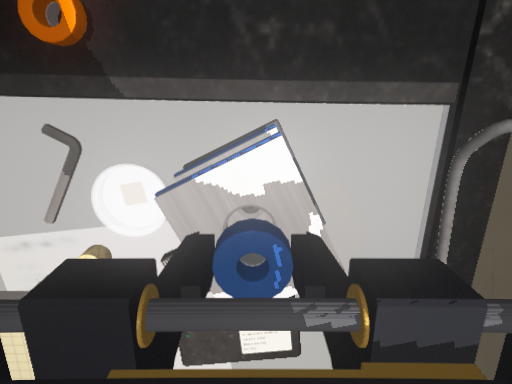

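```bash
python3 -m creep '[3,-1.8,2,0,0,0,0,0,0,0,0,0,0,0,0,0,0,0]'
python3 - <<'E'
from h import *
p,Ro,s=tool();print(p,s["contact_force"],delta([.5974,-.1022,.127],76))
E
```

```text
clock: 8.53
tool_pos: [0.5977, -0.1018, 0.1294]
eef_rot: [0.121, 0.993, -0.0, 0.001]
contact_force: [-0.1, -0.3, -0.5]
opening: 0.441
[ 0.5976897  -0.10180236  0.12941393] [-0.14557977 -0.31077    -0.47671998] (array([ 0.2, -0.5,  2.4]), array([-0.01,  0.08,  0.08]), np.float64(76.0))
```

Position is within 0.5 mm. I'll descend in small steps and watch the force.

```bash
python3 -m creep '[0.2,-0.5,3,0,0,0,0,0,3,0,0,0,0,0,0,0,0,0]'; python3 -m creep '[0,0,3,0,0,0,0,0,0,0,0,0]'; python3 -m creep '[0,0,3,0,0,0,0,0,0,0,0,0]'
python3 - <<'E'
from h import *
p,Ro,s=tool();print(p,s["contact_force"],s["moment"],delta([.5974,-.1022,.127],76))
E
```

```text
clock: 8.78
tool_pos: [0.5975, -0.1024, 0.1233]
eef_rot: [0.121, 0.993, -0.0, 0.001]
contact_force: [0.1, -0.6, -0.9]
opening: 0.44
clock: 8.95
tool_pos: [0.5974, -0.1024, 0.1199]
eef_rot: [0.121, 0.993, -0.0, 0.001]
contact_force: [0.1, -0.2, -0.5]
opening: 0.444
clock: 9.12
tool_pos: [0.5975, -0.1024, 0.1165]
eef_rot: [0.121, 0.993, -0.0, 0.001]
contact_force: [-0.1, 0.5, -0.3]
opening: 0.442
[ 0.59745352 -0.10240528  0.11650704] [-0.07706499  0.45739089 -0.31704207] [ 0.00724371  0.01189065 -0.01345756] (array([  0.1,   0.2, -10.5]), array([-0.01,  0.11,  0.07]), np.float64(76.0))
```

```bash
python3 -m creep '[0,0,3,0,0,0,0,0,0,0,0,0]'; python3 -m creep '[0,0,2,0,0,0,0,0,0,0,0,0]'; python3 -m creep '[0,0,1,0,0,0,0,0,0,0,0,0]'
python3 - <<'E'
from h import *
d=snapshot("wrist");p,Ro,s=tool();print(p,s["contact_force"],s["moment"])
cv2.imwrite("pics/e2.png",d["color"][:,:,::-1]); d=snapshot("scene");cv2.imwrite("pics/e3.png",cv2.resize(d["color"][140:260,120:300,::-1],None,fx=4,fy=4,interpolation=cv2.INTER_CUBIC))
E
```

```text
clock: 9.28
tool_pos: [0.5975, -0.1024, 0.1132]
eef_rot: [0.121, 0.993, -0.0, 0.001]
contact_force: [-0.1, 0.1, -1.6]
opening: 0.442
clock: 9.45
tool_pos: [0.5978, -0.1024, 0.1113]
eef_rot: [0.121, 0.993, -0.0, 0.001]
contact_force: [0.3, 0.1, -1.5]
opening: 0.44
clock: 9.62
tool_pos: [0.5981, -0.1023, 0.1114]
eef_rot: [0.121, 0.993, -0.0, 0.002]
contact_force: [-1.1, 0.7, -1.2]
opening: 0.44
[ 0.59801973 -0.10232847  0.11127725] [-1.59230912 -0.24074925 -0.66983404] [0.05956485 0.07623193 0.02160966]
```

View pics/e3.png

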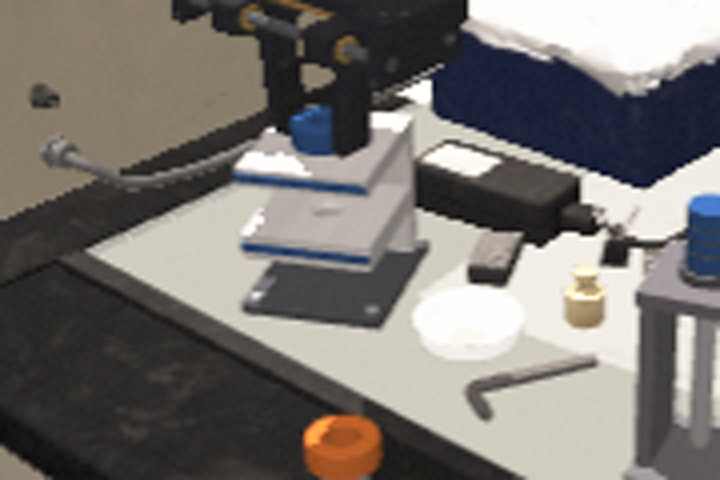

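```bash
python3 -m creep '[0,0,0,0,0,0,0,0,0,0,0,0,0,0,0,0,0,0,0,0,0,0,0,0]' 60; python3 -m creep '[0,0,-10,0,0,0,0,0,-36,0,0,0,0,0,-36,0,0,0,0,0,-30,0,0,0,0,0,0,0,0,0]'
python3 - <<'E'
from h import *
d=snapshot("wrist");p,Ro,s=tool();print(p,s["contact_force"],s["q"].round(2),delta([.66,-.1,.2],76),s["opening"]*88.1)
cv2.imwrite("pics/e4.png",d["color"][:,:,::-1])
E
```

```text
clock: 10.05
tool_pos: [0.5983, -0.1024, 0.1109]
eef_rot: [0.121, 0.993, -0.0, 0.002]
contact_force: [-0.4, 0.6, 0.6]
opening: 0.68
clock: 10.47
tool_pos: [0.5966, -0.1017, 0.2273]
eef_rot: [0.121, 0.993, 0.0, -0.001]
contact_force: [1.2, 0.4, 0.2]
opening: 0.677
[ 0.595451   -0.10178542  0.22506504] [-0.99244723 -0.87809795  0.42091924] [ 0.3   0.69 -0.36  1.64  0.3   0.87  1.14] (array([-62.4,  17.2,  24.7]), array([-0.04, -0.28,  0.13]), np.float64(76.0)) 59.70898985217447
```

View pics/e4.png

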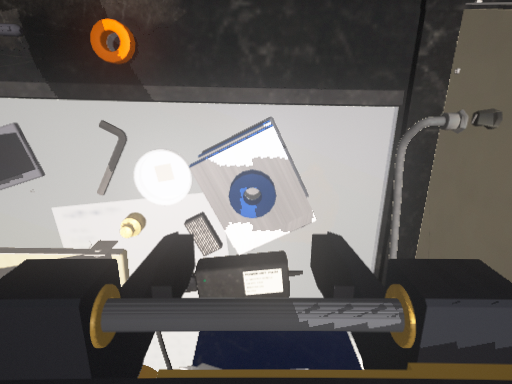

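```bash
python3 - <<'E'
from h import *
d=snapshot("wrist");im=d["color"];hsv=cv2.cvtColor(im,cv2.COLOR_RGB2HSV)
m=cv2.inRange(hsv,(95,120,40),(125,255,255)); m[:,:215]=0;m[:,290:]=0;m[225:]=0;m[:162]=0
c=cv2.convexHull(max(cv2.findContours(m,0,1)[0],key=cv2.contourArea)); e=cv2.fitEllipse(c);print(e,onz(d,e[0],.1236),onz(d,e[0],.1186))
cv2.imwrite("pics/e5.png",cv2.resize(im[150:240,200:310,::-1],None,fx=6,fy=6,interpolation=cv2.INTER_CUBIC))
E
python3 -m creep '[0,-25,0,0,0,0,0,-36,0,0,0,0,1,-36,0,0,0,0,1,-36,0,0,0,0,1,-36,0,0,0,0]'; python3 -m creep '[1,-36,0,0,0,0,1,-36,0,0,0,0,0,-20,0,0,0,0,0,0,0,0,0,0,0,0,0,0,0,0]'
python3 - <<'E'
from h import *
d=snapshot("wrist");p,Ro,s=tool();print(p,s["q"].round(2),delta([.5235,-.372,.2],76),proj(d,[.5235,-.372,.1636]))
cv2.imwrite("pics/f1.png",d["color"][:,:,::-1])
E
```

```text
((247.15879821777344, 204.54275512695312), (18.80959701538086, 33.897743225097656), 169.4345245361328) [ 0.60409658 -0.10794646  0.1236    ] [ 0.60576412 -0.10844726  0.1186    ]
clock: 10.98
tool_pos: [0.5504, -0.2564, 0.2171]
eef_rot: [0.109, 0.994, 0.005, -0.009]
contact_force: [1.2, -0.1, 0.1]
opening: 0.677
clock: 11.4
tool_pos: [0.5163, -0.3593, 0.2072]
eef_rot: [0.116, 0.993, 0.005, -0.017]
contact_force: [0.5, 0.2, 0.4]
opening: 0.684
[ 0.51593353 -0.35928924  0.20700666] [ 0.74  0.76 -0.38  1.54  0.33  0.94  1.58] (array([-10.5, -10.7,   6.6]), array([ 0.24, -2.1 ,  0.66]), np.float64(76.0)) [[235.08688598 235.97090588]]
```

View pics/f1.png

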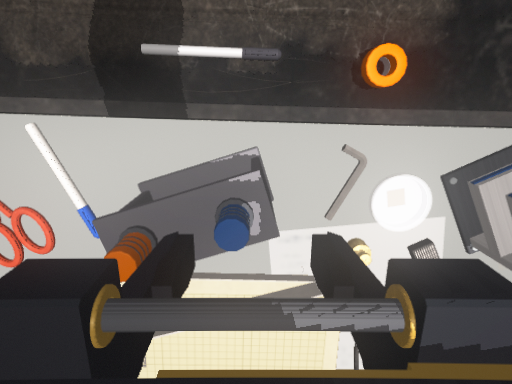

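View pics/e5.png

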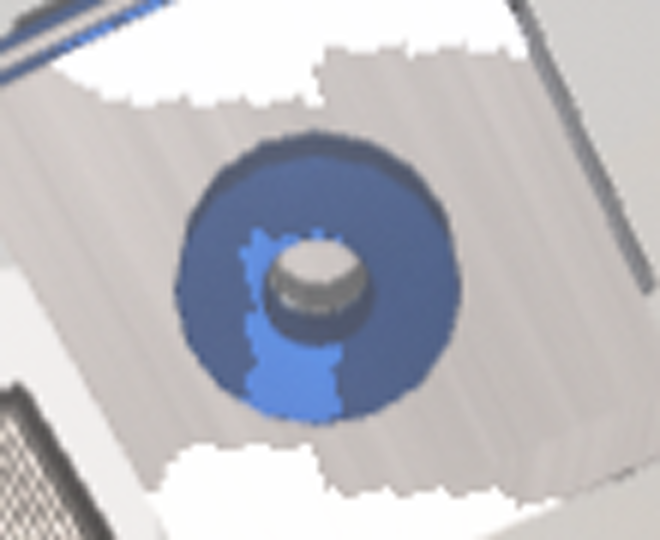

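```bash
python3 -m creep '[-10,-12,0,0.2,-2.1,0.7,0,0,0,0,0,0,0,0,0,0,0,0]'
python3 - <<'E'
from h import *
d=snapshot("wrist");p,Ro,s=tool();print(p,delta([.523,-.374,.2],76))
im=d["color"];big=cv2.resize(im[180:300,180:330],None,fx=5,fy=5,interpolation=cv2.INTER_CUBIC)[:,:,::-1].copy()
a=np.linspace(0,2*np.pi,60,endpoint=False)
for u in proj(d,[[.523+.012*np.cos(t),-.374+.012*np.sin(t),.1636] for t in a]): cv2.circle(big,(int((u[0]-180+.5)*5),int((u[1]-180+.5)*5)),1,(0,0,255),-1)
cv2.imwrite("pics/f2.png",big); import pickle; pickle.dump(d,open("f2.pkl","wb"))
E
```

```text
clock: 11.7
tool_pos: [0.5247, -0.366, 0.2049]
eef_rot: [0.118, 0.993, 0.003, -0.001]
contact_force: [0.8, 1.6, 0.2]
opening: 0.681
[ 0.52461667 -0.36611751  0.20489124] (array([-0.3, -8.1,  4.8]), array([ 0.34, -0.17,  0.42]), np.float64(76.0))
```

View pics/f2.png

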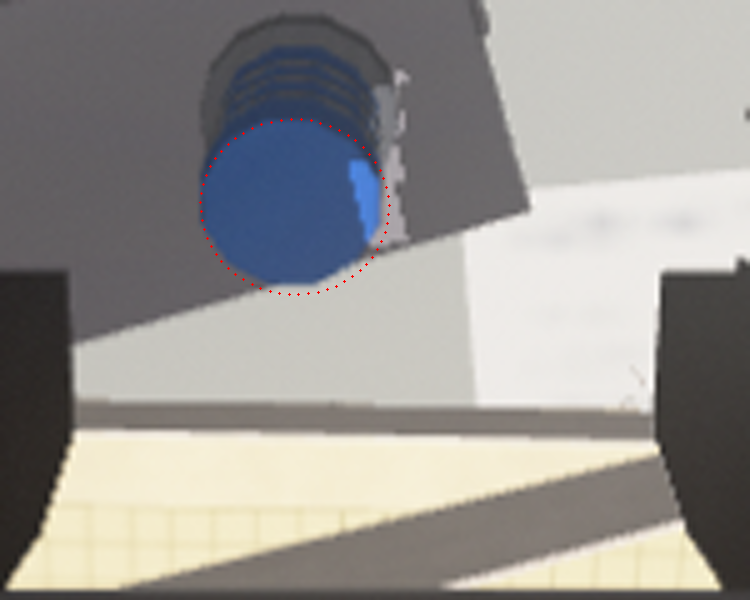

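```bash
python3 -m creep '[0,-8.4,20,0.3,-0.2,0.4,0,0,20,0,0,0,0,0,0,0,0,0]' 55
python3 - <<'E'
from h import *
d=snapshot("wrist");p,Ro,s=tool();print(p,s["contact_force"],delta([.5225,-.3745,.134],76),s["opening"]*88.1)
im=d["color"];big=cv2.resize(im[180:300,180:330],None,fx=5,fy=5,interpolation=cv2.INTER_CUBIC)[:,:,::-1].copy()
a=np.linspace(0,2*np.pi,60,endpoint=False)
for u in proj(d,[[.5225+.012*np.cos(t),-.3745+.012*np.sin(t),.1636] for t in a]): cv2.circle(big,(int((u[0]-180+.5)*5),int((u[1]-180+.5)*5)),1,(0,0,255),-1)
cv2.imwrite("pics/f3.png",big)
E
```

```text
clock: 12.0
tool_pos: [0.5257, -0.3686, 0.1655]
eef_rot: [0.118, 0.993, 0.001, 0.001]
contact_force: [-0.0, 1.4, -0.4]
opening: 0.626
[ 0.52655336 -0.36901676  0.16716856] [-0.06061503  0.42782054 -0.07950774] (array([ 2.8, -6.4, 33.1]), array([0.13, 0.25, 0.48]), np.float64(76.0)) 55.065906686448415
```

View pics/f3.png

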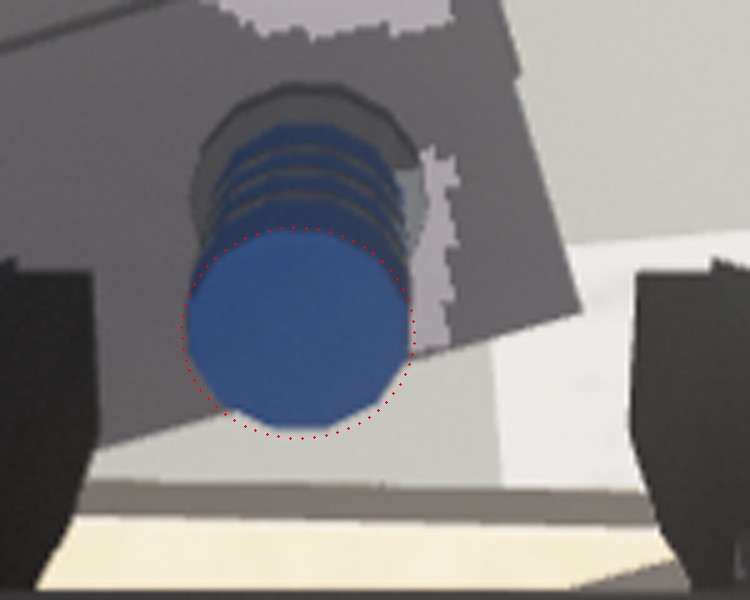

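```bash
python3 -m creep '[3.1,-6.4,0,0,0.2,0.4,0,0,0,0,0,0,0,0,0,0,0,0]'
python3 - <<'E'
from h import *
p,Ro,s=tool();print(p,delta([.5222,-.3745,.134],76))
E
```

```text
clock: 12.3
tool_pos: [0.5238, -0.373, 0.1698]
eef_rot: [0.12, 0.993, 0.001, 0.002]
contact_force: [0.8, -0.3, 0.0]
opening: 0.623
[ 0.52377752 -0.37298064  0.1698445 ] (array([ 1.3, -1.9, 35.8]), array([0.15, 0.17, 0.24]), np.float64(76.0))
```

```bash
python3 -m creep '[1.2,-1.8,15,0.1,0.1,0.2,0,0,12,0,0,0,0,0,5,0,0,0,0,0,0,0,0,0]'
python3 - <<'E'
from h import *
d=snapshot("wrist");p,Ro,s=tool();print(p,s["contact_force"],delta([.5222,-.3745,.134],76))
cv2.imwrite("pics/f4.png",d["color"][:,:,::-1])
E
```

```text
clock: 12.63
tool_pos: [0.5245, -0.3755, 0.1404]
eef_rot: [0.122, 0.993, -0.001, 0.004]
contact_force: [0.1, 0.7, 0.0]
opening: 0.626
[ 0.52469082 -0.37553928  0.14085064] [0.22263333 0.01122267 0.54240546] (array([2.7, 0.4, 6.8]), array([-0.06,  0.47,  0.01]), np.float64(76.0))
```

View pics/f4.png

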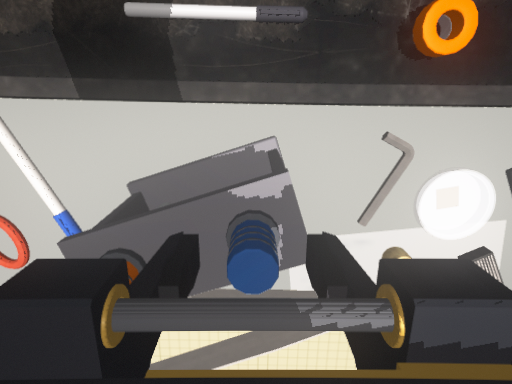

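```bash
python3 -m creep '[2.6,0.4,6,0,0.5,0,0,0,1,0,0,0,0,0,0,0,0,0]'
python3 - <<'E'
from h import *
p,Ro,s=tool();print(p,s["contact_force"],delta([.5222,-.3745,.134],76))
E
```

```text
clock: 12.93
tool_pos: [0.5229, -0.3746, 0.1343]
eef_rot: [0.122, 0.993, -0.001, 0.0]
contact_force: [-0.3, 0.3, 0.5]
opening: 0.627
[ 0.52291152 -0.37455784  0.13432816] [-0.34641136  0.34409711  0.53721235] (array([ 0.7, -0.1,  0.3]), array([-0.06,  0.02,  0.02]), np.float64(76.0))
```

Within a millimetre, so I'll close on the knob.

```bash
python3 -m creep '[0.7,0,0,0,0,0,0,0,0,0,0,0,0,0,0,0,0,0,0,0,0,0,0,0,0,0,0,0,0,0]' 12 40; python3 -m creep '[0,0,0,0,0,0,0,0,0,0,0,0,0,0,0,0,0,0,0,0,0,0,0,0]'
python3 - <<'E'
from h import *
d=snapshot("wrist");p,Ro,s=tool();print(p,s["contact_force"],s["opening"]*88.1,delta([.5222,-.3745,.134],76))
cv2.imwrite("pics/f5.png",cv2.resize(d["color"][180:310,180:330,::-1],None,fx=4,fy=4,interpolation=cv2.INTER_CUBIC))
import pickle; pickle.dump((d,p,Ro.as_quat()),open("f5.pkl","wb"))
E
```

```text
clock: 13.35
tool_pos: [0.5226, -0.3746, 0.1351]
eef_rot: [0.122, 0.993, -0.001, 0.001]
contact_force: [-0.8, -0.8, 0.6]
opening: 0.271
clock: 13.68
tool_pos: [0.5226, -0.3747, 0.1351]
eef_rot: [0.122, 0.993, -0.001, 0.001]
contact_force: [0.3, -0.9, -0.5]
opening: 0.257
[ 0.52256978 -0.37460766  0.13511486] [-0.20050145 -0.61863915  0.06748676] 23.38750332056728 (array([0.4, 0. , 1.1]), array([-0.09,  0.09,  0.02]), np.float64(76.0))
```

View pics/f5.png

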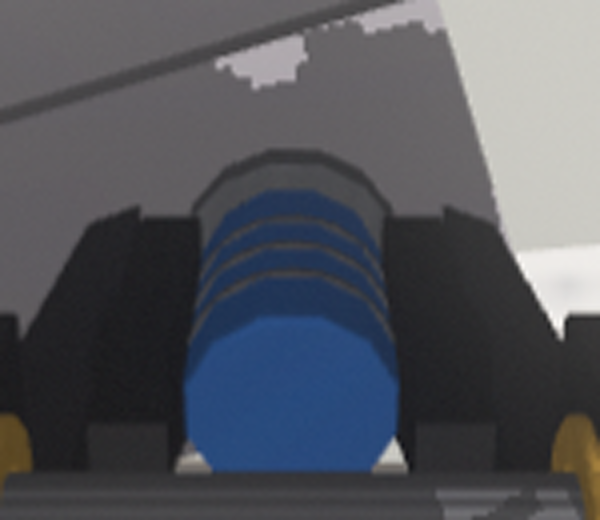

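```bash
python3 -m creep '[0,0,-8,0,0,0,0,0,-12,0,0,0,0,0,-15,0,0,0,0,0,-15,0,0,0]'
python3 - <<'E'
from h import *
p,Ro,s=tool();print(p,s["contact_force"],s["opening"]*88.1,delta([.5226,-.3746,.265],76))
E
```

```text
clock: 14.07
tool_pos: [0.52, -0.3731, 0.185]
eef_rot: [0.121, 0.993, 0.001, -0.003]
contact_force: [-0.3, -0.5, -0.4]
opening: 0.261
[ 0.51995286 -0.37312149  0.18495525] [-0.30853212 -0.48998723 -0.39064866] 22.972110557456748 (array([ -2.4,  -0.7, -80.1]), array([ 0.05, -0.38,  0.05]), np.float64(76.0))
```

```bash
python3 -m creep '[-2.4,-0.7,-15,0,-0.4,0,-1,0,-20,0,0,0,-1,0,-22,0,0,0,-1,0,-22,0,0,0,0,0,0,0,0,0]';python3 -m creep '[0,0,0,0,0,0,0,0,0,0,0,0]'
python3 - <<'E'
from h import *
d=snapshot("wrist");p,Ro,s=tool();print(p,s["contact_force"],s["q"].round(2),s["opening"]*88.1,delta([.6,-.102,.265],76))
cv2.imwrite("pics/g1.png",d["color"][:,:,::-1])
d=snapshot("scene");cv2.imwrite("pics/g2.png",d["color"][:,:,::-1])
E
```

```text
clock: 14.48
tool_pos: [0.5263, -0.3752, 0.2756]
eef_rot: [0.121, 0.993, -0.001, 0.004]
contact_force: [0.7, -0.5, 0.3]
opening: 0.26
clock: 14.65
tool_pos: [0.5264, -0.3753, 0.2775]
eef_rot: [0.121, 0.993, -0.001, 0.005]
contact_force: [0.6, 0.3, -1.0]
opening: 0.26
[ 0.52602616 -0.37509425  0.27688923] [-0.61442422  0.30593916 -2.44437807] [ 0.76  0.7  -0.41  1.45  0.3   1.05  1.62] 22.787167547074706 (array([ -6. , 282.9,  11.7]), array([-0.06,  0.49,  0.09]), np.float64(76.0))
```

View pics/g1.png

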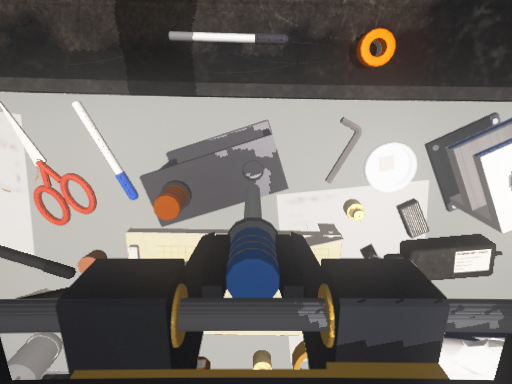

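View pics/g2.png

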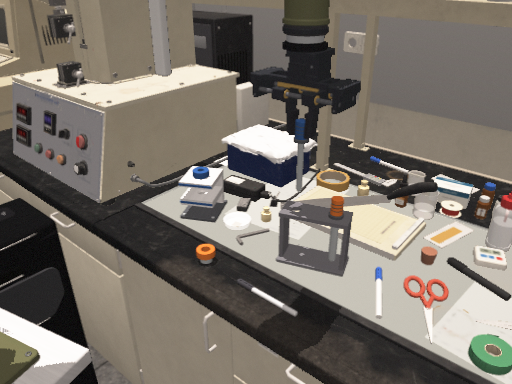

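```bash
python3 -m creep '[0,20,0,0,0.5,0,-1,36,0,0,0,0,-1,36,0,0,0,0,-1,36,0,0,0,0,-1,36,0,0,0,0]'; python3 -m creep '[-1,36,0,0,0,0,-1,30,0,0,0,0,0,20,0,0,0,0,0,0,0,0,0,0,0,0,0,0,0,0]'
python3 - <<'E'
from h import *
p,Ro,s=tool();print(p,s["contact_force"],s["q"].round(2),s["opening"]*88.1,delta([.6,-.102,.265],76))
E
```

```text
clock: 15.17
tool_pos: [0.5627, -0.2251, 0.2674]
eef_rot: [0.132, 0.991, -0.003, -0.008]
contact_force: [0.6, -0.4, -0.7]
opening: 0.26
clock: 15.58
tool_pos: [0.5863, -0.1257, 0.2604]
eef_rot: [0.124, 0.992, 0.001, -0.014]
contact_force: [1.2, -1.0, -1.7]
opening: 0.265
[ 0.58630689 -0.12571993  0.26042739] [ 1.20679116 -1.03595749 -1.6604083 ] [ 0.36  0.66 -0.39  1.58  0.28  0.98  1.2 ] 23.379496254205137 (array([-7.3, 26.4, -4.8]), array([-0.11, -1.61, -0.24]), np.float64(76.0))
```

```bash
python3 -m creep '[0,0,0,-0.1,-1.6,-0.2,0,0,0,0,0,0,0,0,0,0,0,0]'
python3 - <<'E'
from h import *
d=snapshot("wrist");p,Ro,s=tool();print(p,delta([.6,-.102,.26],76))
T=lambda l:p+Ro.apply(np.array(l)/1000.)
print("pred tip",proj(d,T([0,0,115.5])),"bush",proj(d,[.6003,-.1022,.1236]))
im=d["color"];cv2.imwrite("pics/h1.png",cv2.resize(im[120:280,180:340,::-1],None,fx=3.7,fy=3.7,interpolation=cv2.INTER_CUBIC))
import pickle; pickle.dump((d,p,Ro.as_quat()),open("h1.pkl","wb"))
E
```

```text
clock: 15.83
tool_pos: [0.5844, -0.1283, 0.2578]
eef_rot: [0.123, 0.992, -0.001, -0.003]
contact_force: [0.6, -1.4, -2.2]
opening: 0.259
[ 0.58420072 -0.12882961  0.25779732] (array([-8.7, 29.9, -2.3]), array([-0.17, -0.29, -0.19]), np.float64(76.0))
pred tip [[251.11974791 187.62231413]] bush [[283.6817591  192.06581911]]
```

View pics/h1.png

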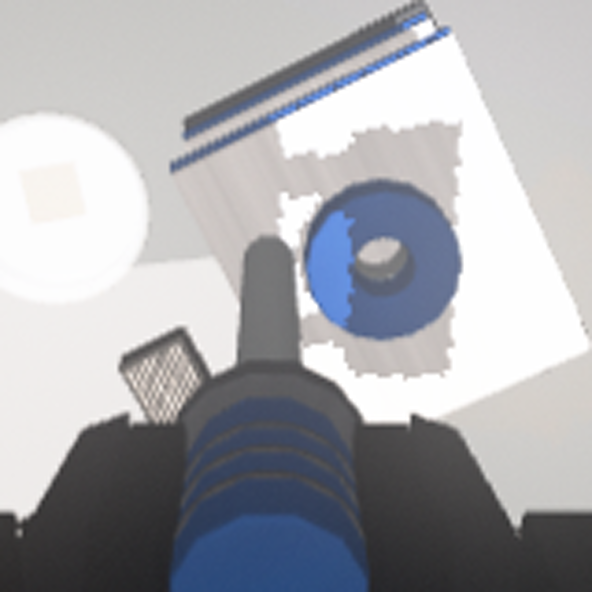

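```bash
cat > ov.py <<'E'
from h import *
def overlay(d,p,Ro,dx,dy,tx,ty,bush,fn,box,f,zt=115.5):
    # rod axis: passes TCP-frame point (dx,dy) at z=-15, tip offset extra (tx,ty) mm
    im=d["color"];x0,x1,y0,y1=box
    big=cv2.resize(im[y0:y1,x0:x1],None,fx=f,fy=f,interpolation=cv2.INTER_CUBIC)[:,:,::-1].copy()
    a=np.linspace(0,2*np.pi,60,endpoint=False)
    def circ(h,r,col):
        # h above tip
        z=zt-h; k=(z+15)/(zt+15)
        P=[p+Ro.apply(np.array([dx+tx*k+r*np.cos(t),dy+ty*k+r*np.sin(t),z])/1000) for t in a]
        for u in proj(d,P): cv2.circle(big,(int((u[0]-x0+.5)*f),int((u[1]-y0+.5)*f)),1,col,-1)
    circ(0,3,(0,0,255));circ(7,6,(0,128,255));circ(104,15,(0,255,0));circ(110,15,(0,255,0));circ(144,12,(0,255,255))
    b=np.array(bush)
    for r in (7.5,20):
        for u in proj(d,[b+r/1000*np.array([np.cos(t),np.sin(t),0]) for t in a]): cv2.circle(big,(int((u[0]-x0+.5)*f),int((u[1]-y0+.5)*f)),1,(255,0,255),-1)
    cv2.imwrite(fn,big)
E
python3 - <<'E'
from ov import *
import pickle
d,p,q=pickle.load(open("h1.pkl","rb"))
overlay(d,p,R.from_quat(q),0,0,0,0,[.5999,-.1028,.1236],"pics/h2.png",(190,325,150,290),4.2)
E
```

```text
(no output)
```

View pics/h2.png

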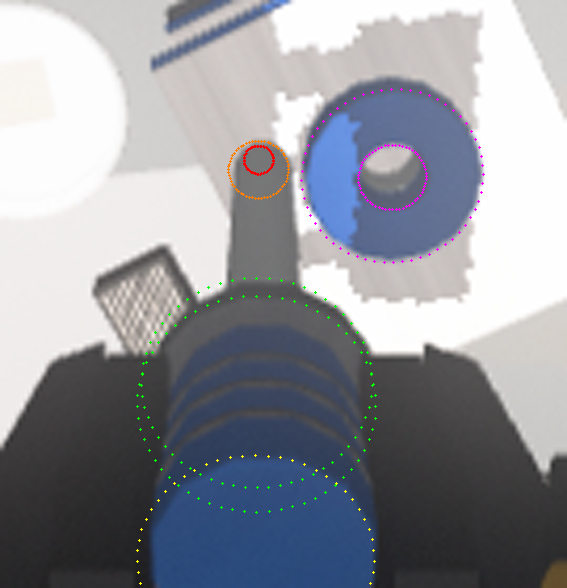

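```bash
python3 - <<'E'
from h import *
print(delta([.5995,-.103,.255],76))
E
python3 -m creep '[-8.3,20,0,-0.2,-0.3,-0.2,0,7,0,0,0,0,0,0,0,0,0,0,0,0,0,0,0,0]'
python3 - <<'E'
from h import *
p,Ro,s=tool();print(p,s["contact_force"],delta([.5995,-.103,.255],76))
E
```

```text
(array([-8.5, 28.8,  2.7]), array([-0.17, -0.29, -0.19]), np.float64(76.0))
clock: 16.22
tool_pos: [0.5977, -0.11, 0.2567]
eef_rot: [0.126, 0.992, -0.001, -0.002]
contact_force: [-0.3, 0.3, -0.8]
opening: 0.263
[ 0.59774717 -0.10997017  0.25669513] [-0.34625621  0.32790002 -0.79959929] (array([0. , 7.2, 1.7]), array([-0.19, -0.17, -0.45]), np.float64(76.0))
```

```bash
python3 -m creep '[0,7.3,0,-0.2,-0.2,-0.4,0,0,0,0,0,0,0,0,0,0,0,0]'
python3 - <<'E'
from ov import *
d=snapshot("wrist");p,Ro,s=tool();print(p,s["contact_force"],delta([.5995,-.103,.25],76))
overlay(d,p,Ro,-.4,.7,0,0,[.5999,-.1028,.1236],"pics/h3.png",(190,325,150,290),4.2)
E
```

```text
clock: 16.47
tool_pos: [0.5986, -0.1049, 0.2564]
eef_rot: [0.123, 0.992, -0.001, -0.0]
contact_force: [0.8, 0.1, -1.3]
opening: 0.262
[ 0.59865879 -0.10450872  0.25650622] [ 0.54096703 -0.07914558 -0.27439899] (array([-0.4,  1.7,  6.5]), array([-0.06, -0.02, -0.15]), np.float64(76.0))
```

View pics/h3.png

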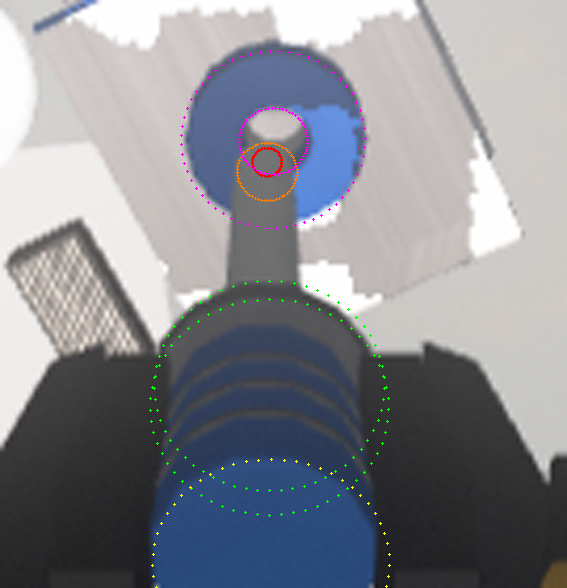

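```bash
python3 -m creep '[-0.4,1.8,4,0,0,0,0,0,4,0,0,0,0,0,0,0,0,0]'
python3 - <<'E'
from ov import *
d=snapshot("wrist");p,Ro,s=tool();print(p,s["contact_force"],delta([.5995,-.103,.25],76))
overlay(d,p,Ro,-.4,.7,0,0,[.5999,-.1028,.1236],"pics/h4.png",(190,325,150,290),4.2)
E
```

```text
clock: 16.77
tool_pos: [0.5993, -0.1035, 0.248]
eef_rot: [0.124, 0.992, -0.001, -0.0]
contact_force: [0.0, 0.5, -1.1]
opening: 0.261
[ 0.59945652 -0.10342842  0.24826468] [-0.10084348 -0.15508857 -0.98345644] (array([ 0.1,  0.4, -1.7]), array([-0.08,  0.01, -0.2 ]), np.float64(76.0))
```

View pics/h4.png

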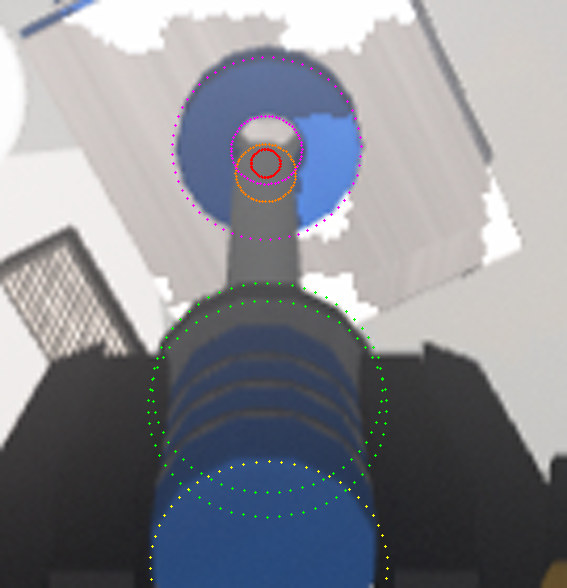

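```bash
python3 -m creep '[0,0.3,4,0,0,-0.2,0,0,4,0,0,0,0,0,0,0,0,0]';python3 -m creep '[0,0,4,0,0,0,0,0,4,0,0,0,0,0,0,0,0,0]'
python3 - <<'E'
from h import *
p,Ro,s=tool();print(p,s["contact_force"],s["moment"],delta([.5995,-.103,.22],76))
E
```

```text
clock: 17.07
tool_pos: [0.5995, -0.1033, 0.2394]
eef_rot: [0.122, 0.993, -0.001, 0.0]
contact_force: [-0.5, 0.1, -0.9]
opening: 0.262
clock: 17.32
tool_pos: [0.5994, -0.1033, 0.2304]
eef_rot: [0.122, 0.993, -0.001, -0.0]
contact_force: [0.0, 0.7, -1.4]
opening: 0.261
[ 0.59943494 -0.10334217  0.2303539 ] [ 0.04171425  0.6852615  -1.38204408] [ 0.02572477  0.00207516 -0.00097023] (array([ 0. ,  0.4, 10.4]), array([-0.1 , -0.01,  0.01]), np.float64(76.0))
```

```bash
python3 -m creep '[0,0.3,5,0,0,0,0,0,5,0,0,0,0,0,5,0,0,0,0,0,0,0,0,0]';python3 -m creep '[0,0,5,0,0,0,0,0,5,0,0,0,0,0,5,0,0,0,0,0,0,0,0,0]'
python3 - <<'E'
from h import *
p,Ro,s=tool();print(p,s["contact_force"],s["moment"],delta([.5995,-.103,.18],76))
E
```

```text
clock: 17.65
tool_pos: [0.5995, -0.1031, 0.2136]
eef_rot: [0.122, 0.993, -0.001, -0.0]
contact_force: [0.3, -0.2, -1.4]
opening: 0.264
clock: 17.98
tool_pos: [0.5994, -0.1031, 0.1968]
eef_rot: [0.122, 0.993, -0.001, -0.0]
contact_force: [-0.3, -0.1, -1.4]
opening: 0.257
[ 0.59941571 -0.10305814  0.19675789] [-0.25725507 -0.11715656 -1.37322808] [ 0.02566587  0.03538255 -0.02205962] (array([-0.1,  0.1, 16.8]), array([-0.09, -0.03,  0.01]), np.float64(76.0))
```

```bash
python3 -m creep '[0,0,5,0,0,0,0,0,5,0,0,0,0,0,5,0,0,0,0,0,0,0,0,0]';python3 -m creep '[0,0,4,0,0,0,0,0,0,0,0,0]';python3 -m creep '[0,0,4,0,0,0,0,0,0,0,0,0]'
python3 - <<'E'
from h import *
p,Ro,s=tool();print(p,s["contact_force"],s["moment"],delta([.5995,-.103,.149],76))
E
```

```text
clock: 18.32
tool_pos: [0.5995, -0.1031, 0.1801]
eef_rot: [0.122, 0.993, -0.001, -0.0]
contact_force: [0.4, 0.1, -2.0]
opening: 0.258
clock: 18.48
tool_pos: [0.5994, -0.1031, 0.1755]
eef_rot: [0.122, 0.993, -0.001, -0.0]
contact_force: [0.2, 0.8, -1.3]
opening: 0.259
clock: 18.65
tool_pos: [0.5996, -0.1031, 0.1712]
eef_rot: [0.122, 0.993, -0.001, -0.0]
contact_force: [0.5, -0.7, -1.2]
opening: 0.264
[ 0.59956632 -0.10311217  0.17118754] [ 0.49996915 -0.73594968 -1.24114702] [-0.00847258  0.02294012  0.03070333] (array([ 0.1,  0.1, 22.2]), array([-0.09, -0.02,  0.01]), np.float64(76.0))
```

```bash
python3 -m creep '[0,0,5,0,0,0,0,0,5,0,0,0,0,0,0,0,0,0]';python3 -m creep '[0,0,5,0,0,0,0,0,4,0,0,0,0,0,0,0,0,0]';python3 -m creep '[0,0,1,0,0,0,0,0,0,0,0,0,0,0,0,0,0,0]'
python3 - <<'E'
from h import *
d=snapshot("wrist");p,Ro,s=tool();print(p,s["contact_force"],s["moment"],s["qd"].round(4),delta([.5995,-.103,.149],76))
cv2.imwrite("pics/i1.png",d["color"][:,:,::-1]); d=snapshot("scene");cv2.imwrite("pics/i2.png",cv2.resize(d["color"][130:240,140:280,::-1],None,fx=5,fy=5,interpolation=cv2.INTER_CUBIC))
print(proj(d,p+Ro.apply([0,0,.1155])))
cv2.imwrite("pics/i3.png",d["color"][:,:,::-1])
E
```

```text
clock: 18.9
tool_pos: [0.5999, -0.1031, 0.1605]
eef_rot: [0.122, 0.993, -0.001, 0.0]
contact_force: [0.6, -0.6, -1.1]
opening: 0.257
clock: 19.15
tool_pos: [0.5998, -0.1031, 0.1504]
eef_rot: [0.122, 0.993, -0.001, 0.0]
contact_force: [-1.2, -0.3, -1.4]
opening: 0.26
clock: 19.4
tool_pos: [0.5998, -0.1031, 0.1489]
eef_rot: [0.122, 0.993, -0.001, -0.0]
contact_force: [0.7, 0.1, -0.4]
opening: 0.263
[ 0.59974989 -0.10311938  0.14895859] [ 0.03397982 -0.29181133 -0.88128155] [ 0.03041754  0.00570004 -0.01834226] [-0.0004 -0.0021 -0.0011 -0.0007 -0.0009 -0.0019 -0.0001] (array([ 0.3,  0.1, -0. ]), array([-0.08, -0.01,  0.01]), np.float64(76.0))
[[202.29662748 202.62689813]]
```

View pics/i2.png

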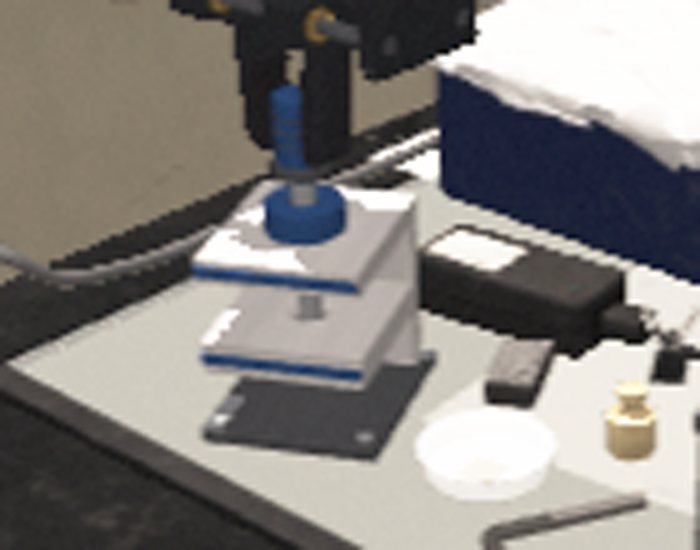

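View pics/i1.png

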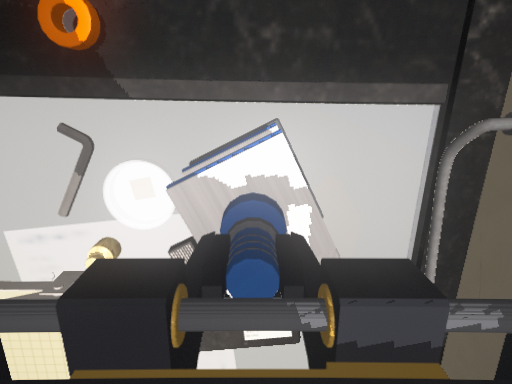

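View pics/i3.png

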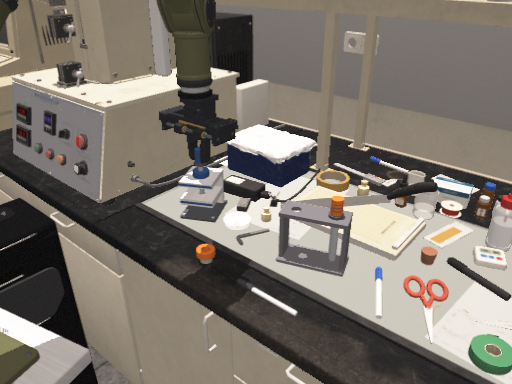

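```bash
python3 - <<'E'
from h import *
d=snapshot("scene");p,Ro,s=tool()
P=[p+Ro.apply([0,0,z/1000]) for z in (115.5-144,115.5-110,115.5-104,22,60,75)]
print(((proj(d,P)-[140,130]+.5)*5).round(0), [x[2].round(3) for x in P]); print(s["contact_force"],s["qd"].round(4))
t=snapshot("top");cv2.imwrite("pics/j1.png",t["color"][:,:,::-1])
E
```

```text
[[296.  93.]
 [300. 160.]
 [301. 172.]
 [302. 192.]
 [307. 264.]
 [309. 292.]] [np.float64(0.178), np.float64(0.144), np.float64(0.138), np.float64(0.127), np.float64(0.089), np.float64(0.074)]
[ 0.22806757  0.05071995 -1.51909474] [-0.0013 -0.0021 -0.0005  0.0002 -0.0001  0.0001  0.0011]
```

View pics/j1.png

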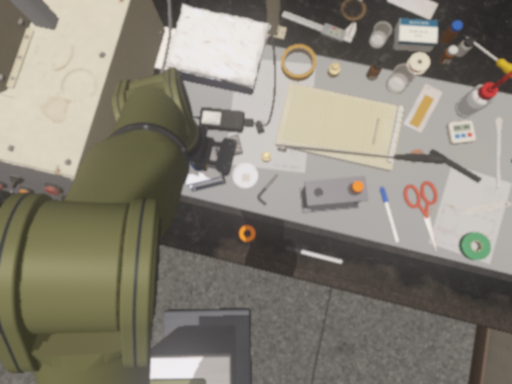

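```bash
python3 -m creep '[0,0,0,0,0,0,0,0,0,0,0,0,0,0,0,0,0,0]'; python3 -c "
from plant import finish_job; print(finish_job())"
```

```text
clock: 19.85
tool_pos: [0.6, -0.1032, 0.1494]
eef_rot: [0.122, 0.993, -0.001, 0.0]
contact_force: [0.2, -0.4, -1.6]
opening: 0.263
the job is handed in; nothing more can be done
None
```

I handed the job in at 19.9 s. The blue bushing is seated in the jig's upper hole and released, and the blue rod is threaded through it and the lower bore, still gripped by its knob.

- **Bushing:** It came to rest at the height expected for a fully seated bushing, and I opened the gripper there. The pictures show it flat, flange on top.
- **Rod:** It is upright to about 0.1°, and no rubbing or jamming force showed as it went in; the last reading was about 1.6 N, mostly the rod's weight. By tool position, the tip is about 14 mm below the lower shelf and the collar about 14 mm above the bushing.
- **Not seen directly:** The tip itself is hidden behind the lower shelf in every view, so its position rests on the tool height and the scene picture. That picture shows the shank between the shelves and the collar clear of the bushing, where the calculation puts them.
- **Other things:** The orange set and the loose things that show in the final pictures are where they were. The arm partly hides the jig area from the top camera.
- **Disagreement:** The fixed cameras placed objects about 2–4 mm away from where the wrist camera and the arm did. I used the wrist measurements for both fits.

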